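Charge the sample beaker and hold it up to the reading head

ROBOT

A 6-joint arm with a two-finger parallel gripper is mounted at the origin on a cart in front of the work surface, level with it; the furniture and walls round the work are solid. World frame = base frame: x ahead of the robot, y to its left, z up, the work surface at z = 0. Lengths are in mm, angles in rad, forces in N, time in s.
With the tool pointing down it reaches from about 400 to 925 mm from the base axis. Payload 12.5 kg.
Tool frame: the origin (TCP) lies between the finger pads; the fingertips stand 25 mm ahead of it and the grasp point (between the pads) lies 6 mm ahead of it; z points along the fingers, y is the line along which they close (so a half turn about z gives the same grasp; the last joint's range is limited). The gripper opens to 95 mm and grips with 3 to 60 N. Pads are 20 mm wide; open, the fingers measure 119 mm over their backs; the gripper's body (75 mm by 180 mm) begins 59 mm behind the grasp point.
Start: joints at [1.071, 0.491, 1.559, -0, 1.092, -0.106], TCP at [239.797, 577.184, 239.661] pointing down, gripper open.
Joint ranges: [-3.1, 3.1], [-0.84, 2.19], [0.05, 2.79], [-1.13, 4.28], [0.06, 2.93], [-2.69, 2.69]. Speed limits (rad/s): [2.22, 2.22, 2.79, 3.14, 3.14, 3.14].

INTERFACE

Orientations are given as [roll, pitch, yaw] about the fixed x, y, z axes, in that order (R = Rz(yaw) Ry(pitch) Rx(roll)).
In Python, from cell import state, read_camera, job_done, cut_out gives the robot as it stands. The module is installed in compiled form; this text tells all that it offers.
- The arm moves only by the tool jog_arm, never from a script. Its argument "motion" is a list of rows, each a list of 2 entries, a list of its own where there are three numbers: the shift along the tool's x, y, z in mm, then the turn about the tool's z in rad. A call has 1 to 5 rows; each row is the pose to reach, as a shift and turn from the pose commanded when the call began, along the tool's axes at that moment; what a row does not reach only later rows make up. A row lasts 1/10 s, in which the tool goes at most 50 mm and 8.59 degrees, less where a joint would pass 70% of its speed; a pose out of reach is approached as far as the arm can. A call with a gripper value outside its range is refused whole. "grip" is the closure, from 0 (fully open) to 1 (shut), set as the call begins (left out, the last holds). The fingers move at their own pace and stop on an object; the grip force is fixed at half the most. Time passes only in rows, so rows that repeat a pose let the fingers close. It gives the time, the measured TCP pose, the force, the opening and the grip force at its end, in the units of the state.
- state(): the state, without advancing time (a new reading comes with each control period).
- read_camera(name): name is "side" or "top"; returns a dict with "img" (400x640x3 uint8, blue, green, red), "vertical_fov" (degrees; the focal length in pixels is half the picture's height over the tangent of half this angle, whatever the lens; pixels are square), "cx", "cy" (the principal point, pixels), "extrinsics" (4x4, takes a point from camera to world coordinates). Camera axes: x right, y up, looking along -z (the intrinsics and any distortion apply to the point x, -y, -z); pixel columns grow to the right and rows downward; lengths in mm; the calibration is good to about 2 mm. A picture is of the moment at which its call begins. There is no depth.
- job_done(): hands the job in; it is judged then, once.
Trained networks look in a picture, given as the dict that the camera call returned (one of the last four; its "shot" number tells which), for a name from the list of things; names that differ only in an ending like _2 or _b are one class to them, and where a whole thing is asked for, a point or a joint stands for the part that bears it (a point fixed in the world has none). Each returns a list of dicts, best first, with "p" (0 to 1); they miss things now and then, are a little off and sometimes report something else, mostly with a low value. They report only what shows in the picture. A call takes as long as a camera call. They do not tell look-alikes from the thing itself.
- cut_out(name, picture): "region" (400x640 bool, what is visible of it) and "box" ([left, top, right, bottom] in pixels, round what is visible of it).
The state is a dict: "t": time; "joints": joint angles; "qvel": joint speeds; "tau": joint torques, N m; "eef_pos": TCP position; "tcp_rot": TCP orientation; "ft_force": force on the tool from outside, world axes, zero at the start; "moment": the same for the moment, N m; "opening": opening from 0.0 (shut) to 1.0 (fully open); "grip_force": force on a finger pad.
Only numpy, scipy, OpenCV 4.12 (cv2) and the standard library are available. Lean on these libraries where they do the work, as an engineer would, in place of code of your own. Each camera call takes 0.05 s, during which the arm holds its last target. There are 200 camera calls.

TASK

Lift the steel pouring tray by its handle, tip all five pressed pellets over its spout into the beaker that stands on the reading station's platform, and put the empty tray back down flat on the bench. Then take the cam lever by its revolving grip and turn it until the cam stands at its highest lift (lever straight up, platform fully raised, so that the pellets are level with the reading head), and finish while still holding the grip there for the reading: the lever springs back if it is let go. Keep the beaker standing in its ring and leave the timer, label roll, petri dish and small bottle where they are.

Things in the scene. Friction and masses are not known exactly. Their poses are not given: they have to be found in the camera images.
- station: Fixed reading station. Base plate (top 14 mm up) x -50 to +105, y -55 to +55 mm; at the rear (+x) a white column 34 x 66 mm, 162 mm high, with a round reading head (axis 112 mm up) ending 45 mm behind the platform's axis. Origin on the bench under the platform's axis; z up. Open above, in front and on the left (+y); the lever is on the right (-y).
- beaker: White plastic beaker, 69 mm wide at the rim (inner about 60 mm), 58 mm at the foot, 76 mm high, 60 g, standing loose in a 5 mm high locating ring on the platform. Origin: centre of its underside; z up. Its rim is 152 mm above the bench while the platform is down.
- platform (a point): Centre of the platform's upper face, on which the beaker stands; 76 mm above the bench when down, 92 mm at highest lift.
- lift_carriage (a joint): Lift of the platform in m: 0 = down on its stop, 0.016 = cam at highest lift. Springs and weight (about 7 N) press it down on the cam.
- cam_lever (a joint): Lever angle (rad). Shaft along the station's y, 50 mm up, under the platform's axis. 0 = arm level to the front (station -x), 1.571 = straight up = highest lift, end stop 2.4 (platform down again). Rests at 0.05 to 0.3, lifts from 0.35. A spring drives it back when let go; up to about 6 N at the grip to move it, about 2.5 N to hold it up.
- lever_grip: Black grip at the lever's end: cylinder, diameter 19, length 60 mm, along the station's y, turning freely on its pin, so a gripper can keep its direction while the lever swings. Origin: its middle, 90 mm from the shaft's axis, 100 mm to the right (-y) of the platform's axis; 54 to 77 mm above the bench at rest, 140 mm at the top.
- tray: Polished steel pouring tray, about 180 g: pan 76 mm wide and 54 mm long inside, narrowing to a 46 mm wide open spout at its -x end; floor 2 mm, walls 16 mm high. Origin on the underside, z up; spout lip at x = -58, rear wall at x = +51 mm. Pellets slide from about 20 degrees of tilt, those at the narrowing walls from 35; 45 degrees empties it.
- tray_lip (a point): Middle of the spout's lip, on the floor's upper face (tray frame x = -58, z = 2 mm).
- tray_handle (a point): Middle of the tray's handle, a level black bar along the tray's x axis, 12 mm wide (y), 18 mm high (z 25 to 43 mm above the tray's underside), free from x = 61 to 117 mm; this point is at x = 88, z = 34 mm.
- pellet_0: One of five alike pressed ceramic pellets, white cylinder 16 mm diameter, 10 mm high, 12 g, lying loose in the tray's pan. Origin: centre of its underside.
- pellet_1: One of five alike pressed ceramic pellets, white cylinder 16 mm diameter, 10 mm high, 12 g, lying loose in the tray's pan. Origin: centre of its underside.
- pellet_2: One of five alike pressed ceramic pellets, white cylinder 16 mm diameter, 10 mm high, 12 g, lying loose in the tray's pan. Origin: centre of its underside.
- pellet_3: One of five alike pressed ceramic pellets, white cylinder 16 mm diameter, 10 mm high, 12 g, lying loose in the tray's pan. Origin: centre of its underside.
- pellet_4: One of five alike pressed ceramic pellets, white cylinder 16 mm diameter, 10 mm high, 12 g, lying loose in the tray's pan. Origin: centre of its underside.
- timer: Bystander: lab timer 56 x 66 x 18 mm lying at the bench's front. Origin: underside centre.
- label_roll: Bystander: white roll of labels, 67 mm diameter, 31 mm high, lying at the back left. Origin: underside centre.
- petri_0: Bystander: petri dish, 62 mm diameter, 15 mm high, at the back. Origin: underside centre.
- stain_bottle: Bystander: small bottle, 37 mm diameter, 82 mm high, at the back right. Origin: underside centre.
Mind the look-alikes: they are no part of the job. Leave any red look-alike of the beaker alone.

How it is judged:
By the outcome, as a careful person would: the job done as asked, in the order asked, and still so for the second after the job is handed in, while the arm keeps its last pose, push and grip.
It also fails if it takes over 58 s, if anything falls off the work surface, if the arm or the gripper's body presses on something with over 40 N, if the wrist force passes 120 N, or if a joint passes its speed limit or range.

## Working session

There is one attempt and no reset: what is moved stays moved. The work goes in short steps, Python scripts to look and compute and a tool call to move; the robot and the scene stay as the last step left them, time stands still between calls to the robot, and variables do not carry over. Pictures are saved under pics/ and viewed, at most 10 in all, crops included, and the job is handed in when it is done.

Besides the shell and the picture viewer there is one more tool, called by a JSON object that holds its "fn" and its "kwargs". jog_arm: Moves the arm, as the interface text tells. Its arguments: {"type":"object","properties":{"motion":{"type":"array"},"grip":{"type":"number"}},"required":["motion"]}

```bash
mkdir -p pics
cat > h.py <<'E'
import numpy as np, cv2, math
from cell import state, read_camera, job_done, cut_out
def K(p): return p["img"].shape[0]/2/math.tan(math.radians(p["vertical_fov"])/2)
def ray(p,u,v):
    f=K(p);T=np.array(p["extrinsics"],float)
    d=T[:3,:3]@np.array([(u-p["cx"])/f,-(v-p["cy"])/f,-1]); return T[:3,3],d
def onz(p,u,v,z):
    o,d=ray(p,u,v); return o+d*(z-o[2])/d[2]
def proj(p,X):
    f=K(p);T=np.array(p["extrinsics"],float); c=T[:3,:3].T@(np.array(X,float)-T[:3,3])
    return np.array([p["cx"]-f*c[0]/c[2],p["cy"]+f*c[1]/c[2]])
E
python3 - <<'E'
from h import *
print(state())
for n in("top","side"):
    p=read_camera(n); cv2.imwrite(f"pics/{n}0.png",p["img"])
    print(n,[k for k in p],p["vertical_fov"],p["cx"],p["cy"],np.round(p["extrinsics"],3).tolist())
    for k in ["station","beaker","lever_grip","tray","tray_handle","pellet_0","timer","label_roll","petri_0","stain_bottle"]:
        print(k,[(round(d["p"],2),d["box"],[round(float(x.mean())) for x in np.nonzero(d["region"])[::-1]]) for d in cut_out(k,p)[:5]])
E
```

```text
{'t': 0.0, 'joints': array([ 1.07137824e+00,  4.91559002e-01,  1.55945801e+00,  6.71893220e-06,
        1.09170836e+00, -1.05611294e-01]), 'qvel': array([ 0.00116883,  0.00044893, -0.00028142,  0.00044585, -0.00077303,
        0.00155677]), 'tau': array([ 6.72729038e-05, -6.12648869e+01, -2.58178246e+01,  6.91966899e-02,
        4.82625794e-02, -7.81088534e-05]), 'eef_pos': array([239.69374858, 576.96978884, 239.05913418]), 'tcp_rot': array([-3.14046687e+00, -1.25331649e-04,  2.74778269e+00]), 'ft_force': array([ 0.52670364,  0.32756374, -0.15859639]), 'moment': array([-0.01420815, -0.01874837,  0.03041754]), 'grip_force': 0.0, 'opening': 0.9987870329887188}
top ['img', 'vertical_fov', 'cx', 'cy', 'extrinsics', 'shot'] 52.43895694701197 323.2230690926732 202.2490021306292 [[-0.012, 0.993, -0.114, 441.348], [-1.0, -0.011, 0.011, 5.285], [0.01, 0.114, 0.993, 1205.261], [0.0, 0.0, 0.0, 1.0]]
station []
beaker [(0.92, [352.0, 223.9, 375.7, 246.7], [364, 236]), (0.89, [354.3, 175.4, 381.3, 202.8], [366, 188])]
lever_grip []
tray [(0.91, [219.3, 230.5, 282.5, 258.4], [258, 241])]
tray_hand
[... 844 characters left out ...]
1, 336.1, 201.8], [322, 179]), (0.41, [322.8, 160.9, 330.8, 167.3], [328, 166])]
tray [(0.62, [354.8, 250.1, 409.8, 298.4], [380, 274])]
tray_handle [(0.9, [352.7, 251.1, 403.8, 298.9], [380, 273]), (0.19, [285.3, 182.4, 322.8, 194.0], [300, 187])]
pellet_0 [(0.36, [364.7, 277.5, 374.7, 282.0], [369, 279])]
timer [(0.82, [383.8, 220.7, 419.0, 242.5], [401, 230]), (0.58, [285.5, 179.7, 322.6, 195.0], [301, 186]), (0.23, [326.3, 163.4, 331.7, 167.3], [327, 166])]
label_roll [(0.73, [271.4, 275.2, 308.2, 311.7], [290, 291])]
petri_0 [(0.56, [283.6, 241.9, 311.8, 271.0], [297, 256])]
stain_bottle [(0.77, [253.0, 163.6, 268.4, 193.5], [261, 179]), (0.28, [259.7, 148.5, 336.7, 224.3], [293, 191])]
```

Run:
```python
import cv2,numpy as np
a=cv2.imread("pics/top0.png")[120:300,200:440]; b=cv2.imread("pics/side0.png")[130:330,240:440]
cv2.imwrite("pics/c0.png",cv2.resize(a,None,fx=3.3,fy=3.3,interpolation=2)); cv2.imwrite("pics/c1.png",cv2.resize(b,None,fx=3,fy=3,interpolation=2))
```

```text
(no output)
```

View pics/c0.png

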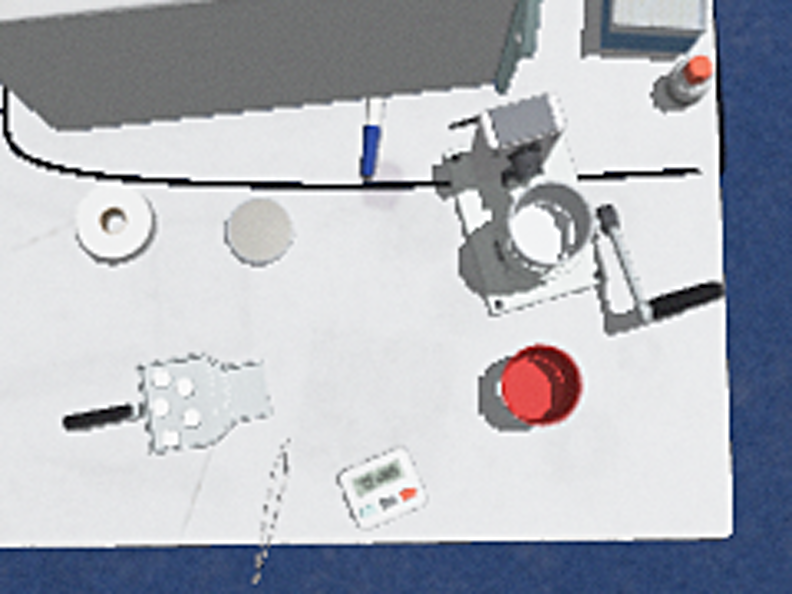

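View pics/c1.png

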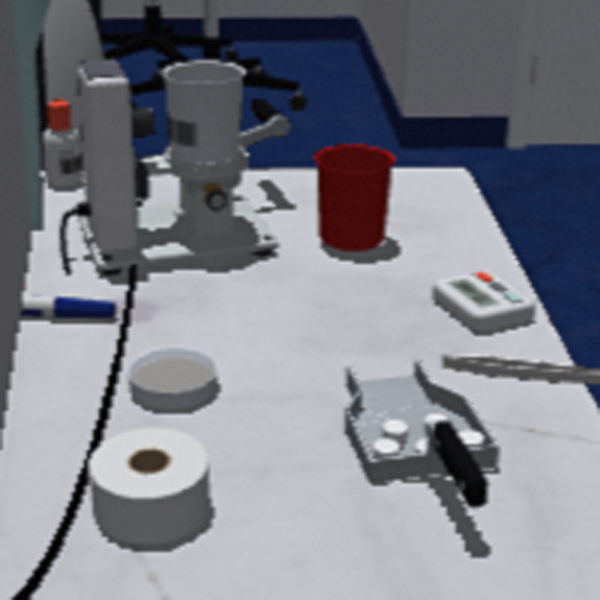

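Run:
```python
from h import *
p=read_camera("top"); s=read_camera("side")
c=lambda x,y:(200+x/3.3,120+y/3.3)
d=lambda x,y:(240+x/3,130+y/3)
print("handle top",onz(p,*c(68,422),43)[:2],onz(p,*c(130,410),43)[:2]," side",onz(s,*d(477,493),43)[:2],onz(s,*d(432,425),43)[:2])
print("spout ends top",onz(p,*c(264,362),16)[:2],onz(p,*c(271,410),16)[:2],"rear corners",onz(p,*c(140,368),16)[:2],onz(p,*c(152,452),16)[:2])
print("spout posts side",onz(s,*d(350,368),16)[:2],onz(s,*d(420,362),16)[:2])
print("rim top",onz(p,*c(550,226),152)[:2],"side",onz(s,*d(204,73),152)[:2])
print("grip top",onz(p,*c(650,310),65)[:2],onz(p,*c(720,290),65)[:2])
print("base plate front edge",onz(p,*c(497,314),14)[:2],onz(p,*c(600,288),14)[:2], "side front corner",onz(s,*d(272,244),14)[:2],onz(s,*d(105,272),14)[:2])
print("red rim",onz(p,*c(541,385),76)[:2], "col top",onz(p,*c(526,120),162)[:2])
```

```text
handle top [447.76636499 285.06593298] [457.40812781 231.9874051 ]  side [450.19771725 301.81088943] [463.23416568 239.1128493 ]
spout ends top [498.68292605 119.33202675] [456.32629898 113.15143943] rear corners [494.62936247 228.86200036] [420.86238062 217.54579084]
spout posts side [498.54793125 130.46782886] [450.61398721 123.36947685]
rim top [ 597.55506272 -120.83173287] side [ 599.31612702 -109.60364091]
grip top [ 536.99021744 -215.11032677] [ 553.52229155 -275.77466814]
base plate front edge [539.1925751  -88.11245956] [ 561.50515737 -180.79306378] side front corner [543.97246213 -74.41575398] [678.30932344 -23.1167044 ]
red rim [ 473.82459974 -119.10312918] col top [ 681.37610872 -102.59180571]
```

{"fn": "jog_arm", "kwargs": {"motion": [[[-38, -26, 12], 0.118], [[-76, -51, 24], 0.236], [[-114, -77, 36], 0.354], [[-152, -102, 48], 0.472], [[-190, -128, 60], 0.59]]}}

```text
t: 1.7
eef_pos: [366.9, 384.6, 179.4]
tcp_rot: [3.141, -0.0, 2.153]
ft_force: [0.7, 1.4, -1.0]
opening: 1.003
grip_force: 0.0
```

{"fn": "jog_arm", "kwargs": {"motion": [[[-38, 0, 20], 0.1], [[-76, 0, 40], 0.2], [[-114, -1, 60], 0.3], [[-152, -1, 80], 0.392], [[-152, -1, 80], 0.392]]}}

```text
t: 2.2
eef_pos: [450.8, 255.8, 97.6]
tcp_rot: [-3.139, 0.001, 1.759]
ft_force: [0.8, 0.1, 0.8]
opening: 1.001
grip_force: 0.0
```

Run:
```python
from h import *
s=read_camera("side");p=read_camera("top");st=state();print(st["eef_pos"],st["tcp_rot"],st["joints"])
a=s["img"][200:330,310:470]; b=p["img"][190:290,190:310]
cv2.imwrite("pics/c2.png",np.hstack([cv2.resize(a,(480,390),interpolation=2),cv2.resize(b,(300,250),interpolation=2)]) if 0 else cv2.resize(a,None,fx=4.5,fy=4.5,interpolation=2))
T=st["eef_pos"];print("tip proj",proj(s,T-[0,0,25]),proj(p,T))
```

```text
[449.79445194 258.4491206   99.41146413] [-3.14090893e+00 -1.49796627e-06  1.76466398e+00] [3.94084948e-01 5.39350503e-01 1.95527143e+00 2.27825417e-04
 6.47640505e-01 2.00035559e-01]
tip proj [395.39126244 261.95744798] [225.46131858 246.94969715]
```

View pics/c2.png

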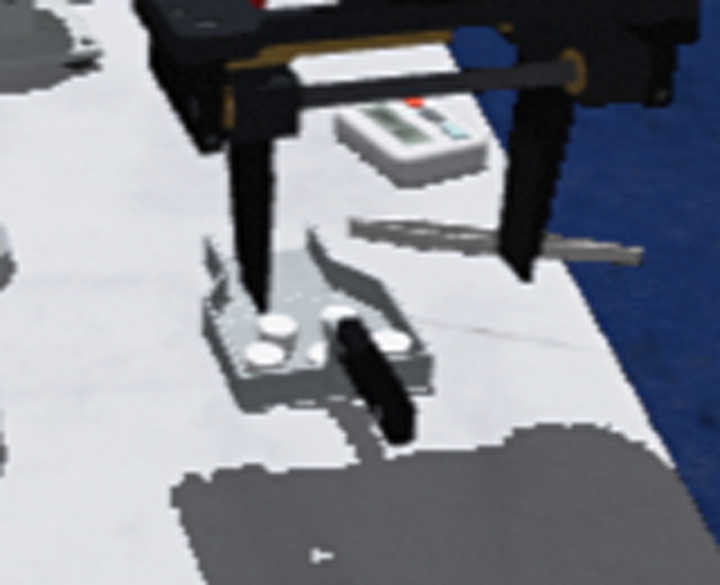

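{"fn": "jog_arm", "kwargs": {"motion": [[[0, 0, 30], 0], [[0, 0, 58], 0], [[0, 0, 58], 0]]}}

```text
t: 2.6
eef_pos: [448.0, 259.6, 40.0]
tcp_rot: [-3.138, 0.001, 1.768]
ft_force: [0.4, 0.6, 1.2]
opening: 1.001
grip_force: 0.0
```

{"fn": "jog_arm", "kwargs": {"motion": [[[0, 0, 0], 0], [[0, 0, 0], 0], [[0, 0, 0], 0], [[0, 0, 0], 0], [[0, 0, 0], 0]], "grip": 1}}

```text
t: 3.1
eef_pos: [449.7, 259.1, 42.2]
tcp_rot: [3.141, -0.0, 1.766]
ft_force: [-0.3, 0.1, 0.0]
opening: 0.639
grip_force: 0.0
```

Run:
```python
from h import *
print(state())
```

```text
{'t': 3.1, 'joints': array([3.95354377e-01, 6.38213343e-01, 1.98829951e+00, 1.38018475e-04,
       5.14052531e-01, 2.00183283e-01]), 'qvel': array([-0.00028834,  0.00663015,  0.00120251, -0.00016981, -0.0008933 ,
       -0.00044672]), 'tau': array([ 8.13274831e-02, -5.72675872e+01, -1.24038014e+01,  4.45733790e-02,
        2.37415452e-02, -1.81108740e-04]), 'eef_pos': array([449.70046733, 259.09912769,  42.22387716]), 'tcp_rot': array([ 3.14059942e+00, -2.70901493e-04,  1.76584741e+00]), 'ft_force': array([-0.31277935,  0.11859649,  0.04557825]), 'moment': array([-0.08500004,  0.04871574, -0.01779665]), 'grip_force': 0.0, 'opening': 0.6388260873554837}
```

{"fn": "jog_arm", "kwargs": {"motion": [[[0, 0, 0], 0], [[0, 0, 0], 0], [[0, 0, 0], 0], [[0, 0, 0], 0], [[0, 0, 0], 0]]}}

```text
t: 3.6
eef_pos: [449.5, 259.0, 41.6]
tcp_rot: [3.142, -0.0, 1.766]
ft_force: [0.7, -0.4, -0.0]
opening: 0.216
grip_force: 0.1
```

{"fn": "jog_arm", "kwargs": {"motion": [[[0, 0, 0], 0], [[0, 0, 0], 0], [[0, 0, 0], 0], [[0, 0, 0], 0]]}}

```text
t: 4.0
eef_pos: [449.5, 259.0, 41.6]
tcp_rot: [3.142, -0.0, 1.766]
ft_force: [-0.0, 0.2, -0.0]
opening: 0.128
grip_force: 30.0
```

{"fn": "jog_arm", "kwargs": {"motion": [[[0, 0, -8], 0], [[0, 0, -15], 0], [[0, 0, -15], 0], [[0, 0, -15], 0]]}}

```text
t: 4.4
eef_pos: [449.6, 259.0, 57.0]
tcp_rot: [3.141, -0.0, 1.766]
ft_force: [-0.6, 0.3, -3.3]
opening: 0.124
grip_force: 30.0
```

Run:
```python
from h import *
st=state()
for k in("t","eef_pos","tcp_rot","ft_force","moment","grip_force","opening"):print(k,st[k])
s=read_camera("side");cv2.imwrite("pics/c3.png",cv2.resize(s["img"][200:330,310:470],None,fx=4.5,fy=4.5,interpolation=2))
```

```text
t 4.4
eef_pos [449.55268445 259.01159207  56.98340922]
tcp_rot [ 3.14092308e+00 -1.95100986e-04  1.76581010e+00]
ft_force [-0.55720783  0.25121542 -3.26388394]
moment [ 0.04513265  0.02217026 -0.0345713 ]
grip_force 29.975135028362274
opening 0.12413482290858345
```

View pics/c3.png

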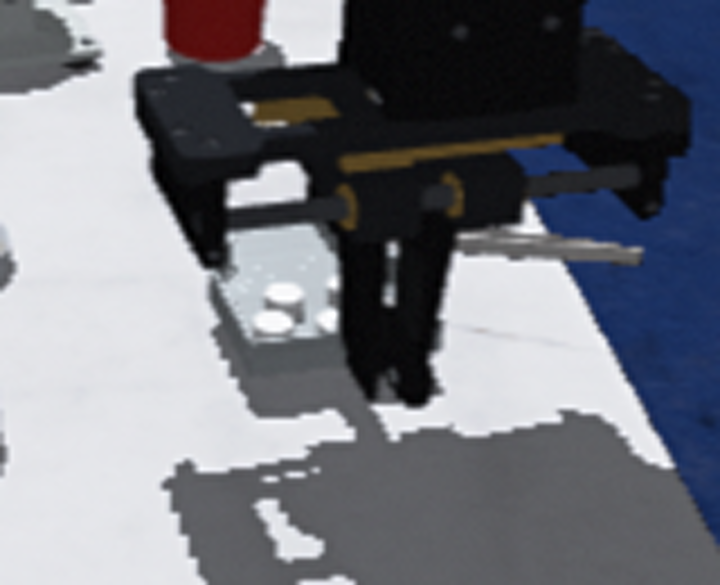

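{"fn": "jog_arm", "kwargs": {"motion": [[[0, 0, 0], 0]], "grip": 0.9}}

```text
t: 4.55
eef_pos: [449.4, 258.9, 56.5]
tcp_rot: [-3.141, -0.0, 1.766]
ft_force: [0.8, -1.0, -2.2]
opening: 0.123
grip_force: 30.0
```

{"fn": "jog_arm", "kwargs": {"motion": [[[0, 0, 0], 0]], "grip": 0.885}}

```text
t: 4.65
eef_pos: [449.4, 259.0, 56.5]
tcp_rot: [-3.141, -0.0, 1.766]
ft_force: [0.9, 0.2, -3.3]
opening: 0.125
grip_force: 30.0
```

{"fn": "jog_arm", "kwargs": {"motion": [[[0, 0, 0], 0]], "grip": 0.88}}

```text
t: 4.75
eef_pos: [449.5, 259.0, 56.5]
tcp_rot: [-3.141, -0.0, 1.766]
ft_force: [-0.4, -0.9, -2.9]
opening: 0.124
grip_force: 30.0
```

{"fn": "jog_arm", "kwargs": {"motion": [[[0, 0, 6], 0]], "grip": 0.876}}

```text
t: 4.85
eef_pos: [449.7, 259.1, 50.8]
tcp_rot: [3.141, -0.0, 1.766]
ft_force: [0.0, 0.4, -2.9]
opening: 0.125
grip_force: 12.3
```

{"fn": "jog_arm", "kwargs": {"motion": [[[0, 0, 0], 0]], "grip": 0.873}}

```text
t: 4.95
eef_pos: [449.3, 258.9, 50.0]
tcp_rot: [-3.141, 0.0, 1.766]
ft_force: [0.2, -0.0, -0.1]
opening: 0.127
grip_force: 0.0
```

{"fn": "jog_arm", "kwargs": {"motion": [[[0, 0, 0], 0]], "grip": 0.87}}

```text
t: 5.05
eef_pos: [449.4, 259.0, 50.4]
tcp_rot: [-3.141, 0.0, 1.766]
ft_force: [-0.0, 0.4, -0.4]
opening: 0.125
grip_force: 0.2
```

{"fn": "jog_arm", "kwargs": {"motion": [[[0, 0, 8], 0], [[0, 0, 8], 0]], "grip": 0.87}}

```text
t: 5.25
eef_pos: [449.3, 258.9, 41.9]
tcp_rot: [-3.141, 0.0, 1.766]
ft_force: [1.1, -0.6, -0.4]
opening: 0.128
grip_force: 0.1
```

{"fn": "jog_arm", "kwargs": {"motion": [[[0, 0, 0], 0], [[0, 0, 0], 0], [[0, 0, -10], 0], [[0, 0, -20], 0], [[0, 0, -20], 0]], "grip": 0.9}}

```text
t: 5.75
eef_pos: [450.1, 259.3, 64.4]
tcp_rot: [3.139, -0.001, 1.766]
ft_force: [1.2, 0.4, -3.0]
opening: 0.128
grip_force: 30.0
```

```bash
cat > m.py <<'E'
from h import *
s=read_camera("side");st=state()
print(np.round(st["eef_pos"],1),np.round(st["ft_force"],2),np.round(st["moment"],3),st["grip_force"],round(st["opening"],4))
for d in cut_out("tray",s)[:2]:
    v,u=np.nonzero(d["region"]);L=u<375
    print(d["p"],np.round(d["box"],1),len(u),"left part rows",v[L].min() if L.any() else None,v[L].max() if L.any() else None)
cv2.imwrite("pics/s%d.png"%s["shot"],s["img"])
E
python3 m.py
```

```text
[449.9 259.2  63.7] [-0.18  0.28 -3.36] [0.069 0.072 0.049] 29.999420642852783 0.1248
0.9 [356.1 243.6 411.7 285.2] 947 left part rows 246 280
```

{"fn": "jog_arm", "kwargs": {"motion": [[[0, 0, 0], 0], [[0, 0, 0], 0], [[0, 0, 0], 0]], "grip": 0.876}}

```text
t: 6.15
eef_pos: [449.4, 258.9, 62.4]
tcp_rot: [-3.141, 0.0, 1.766]
ft_force: [0.4, -0.4, -3.2]
opening: 0.126
grip_force: 11.7
```

```bash
python3 m.py
```

```text
[449.4 258.9  62.4] [ 0.18 -0.69 -2.83] [0.054 0.125 0.01 ] 11.713753044605255 0.1269
0.73 [355.3 248.  411.4 287.2] 852 left part rows 247 280
```

{"fn": "jog_arm", "kwargs": {"motion": [[[0, 0, 0], 0], [[0, 0, 0], 0], [[0, 0, 0], 0]], "grip": 0.8753}}

```text
t: 6.55
eef_pos: [449.5, 259.0, 62.7]
tcp_rot: [3.142, -0.0, 1.766]
ft_force: [-0.1, 0.1, -1.8]
opening: 0.128
grip_force: 8.0
```

```bash
python3 m.py
```

```text
[449.5 259.   62.6] [-0.03  0.49 -2.47] [-0.088  0.022  0.008] 7.982578128576279 0.1291
0.71 [264.1 148.3 339.8 223.5] 2731 left part rows 149 221
0.56 [355.1 253.5 412.6 286.1] 876 left part rows 256 285
```

{"fn": "jog_arm", "kwargs": {"motion": [[[0, 0, 0], 0], [[0, 0, 0], 0], [[0, 0, 0], 0]], "grip": 0.875}}

```text
t: 6.95
eef_pos: [449.5, 259.0, 62.7]
tcp_rot: [3.142, -0.0, 1.766]
ft_force: [-0.3, -0.8, -1.9]
opening: 0.125
grip_force: 6.4
```

```bash
python3 m.py
```

```text
[449.5 259.   62.6] [-0.45 -0.43 -2.16] [-0.093  0.067 -0.019] 6.378290131688118 0.1268
0.63 [355.8 250.8 412.2 284.9] 940 left part rows 256 285
```

{"fn": "jog_arm", "kwargs": {"motion": [[[0, 0, 7], 0], [[0, 0, 14], 0], [[0, 0, 20], 0], [[0, 0, 20], 0]]}}

```text
t: 7.45
eef_pos: [449.3, 258.9, 41.7]
tcp_rot: [-3.141, 0.0, 1.766]
ft_force: [0.8, 0.1, -1.5]
opening: 0.123
grip_force: 6.4
```

{"fn": "jog_arm", "kwargs": {"motion": [[[0, 0, 0], 0], [[0, 0, 0], 0], [[0, 0, -8], 0], [[0, 0, -20], 0], [[0, 0, -30], 0]], "grip": 0.92}}

```text
t: 7.95
eef_pos: [449.7, 259.1, 74.0]
tcp_rot: [3.141, -0.0, 1.766]
ft_force: [0.2, 0.5, -2.6]
opening: 0.126
grip_force: 30.0
```

```bash
python3 m.py
```

```text
[450.2 259.3  75.4] [ 1.16  0.23 -0.17] [0.058 0.024 0.005] 29.999982118606567 0.1236
0.64 [355.8 239.8 410.5 282. ] 984 left part rows 242 275
```

{"fn": "jog_arm", "kwargs": {"motion": [[[0, 0, -15], 0], [[0, 0, -40], 0], [[-5, 1.4, -75], 0], [[-15, 4, -115], 0], [[-30, 8.3, -145], 0]]}}

```text
t: 8.55
eef_pos: [463.3, 231.2, 220.0]
tcp_rot: [3.14, -0.0, 1.767]
ft_force: [0.8, -0.1, -2.6]
opening: 0.124
grip_force: 30.0
```

{"fn": "jog_arm", "kwargs": {"motion": [[[-20, 5.5, -15], 0], [[-45, 12.4, -25], 0], [[-72, 20, -31], 0], [[-100, 27.6, -33], 0], [[-128, 35.3, -33], 0]]}}

```text
t: 9.05
eef_pos: [523.1, 111.4, 251.2]
tcp_rot: [3.141, -0.0, 1.766]
ft_force: [0.3, -0.2, -2.9]
opening: 0.125
grip_force: 30.0
```

{"fn": "jog_arm", "kwargs": {"motion": [[[-28, 7.7, 0], 0], [[-54, 15, 0], 0], [[-76, 21, 0], 0], [[-90, 25, 0], 0], [[-98, 27.5, 0], 0]]}}

```text
t: 9.55
eef_pos: [569.0, 20.8, 250.5]
tcp_rot: [-3.141, -0.0, 1.765]
ft_force: [1.0, -0.4, -3.5]
opening: 0.124
grip_force: 30.0
```

Run:
```python
from h import *
s=read_camera("side");p=read_camera("top");st=state()
print(np.round(st["eef_pos"],1),np.round(st["ft_force"],2),np.round(st["moment"],3),st["grip_force"],st["tcp_rot"])
a=cv2.resize(s["img"][80:230,250:400],(590,590),interpolation=2)[:, :400]
b=cv2.resize(p["img"][140:240,290:390],(400,400),interpolation=2);b=np.vstack([b,np.zeros((190,400,3),np.uint8)])
a=cv2.resize(s["img"][90:230,260:360],(400,560),interpolation=2);b=b[:560]
cv2.imwrite("pics/c4.png",np.hstack([a,b]))
```

```text
[568.9  21.2 250.5] [-0.23 -0.03 -2.68] [ 0.09   0.073 -0.022] 29.99935358762741 [-3.14142494e+00 -1.75680357e-04  1.76503243e+00]
```

View pics/c4.png

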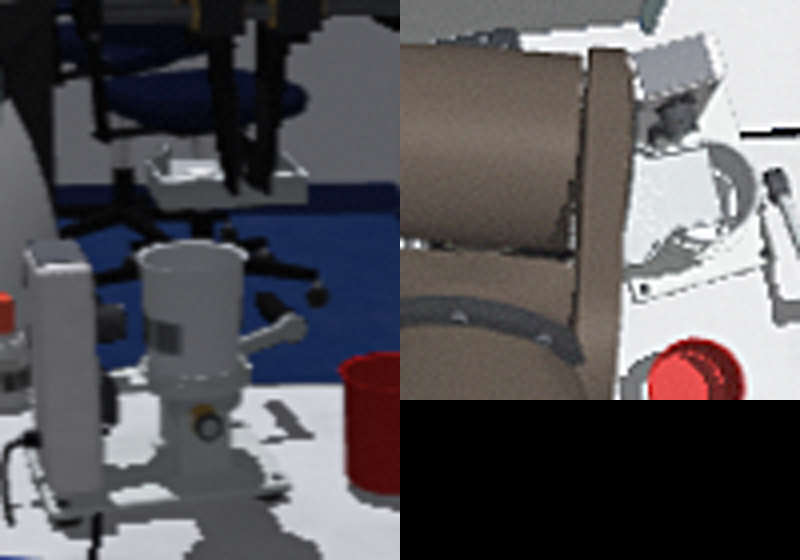

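Run:
```python
from h import *
p=read_camera("top");st=state();e=st["eef_pos"]
tx=np.array([-.194,.981,0]);ty=np.array([.981,.194,0])
def T(x,y,z): return e+np.array([0,0,-6])+tx*(x-88)+ty*y+np.array([0,0,z-34])
for y in(-23,23):
  for z in(2,16): q=proj(p,T(-58,y,z)); print(y,z,q,(q-[290,140])*4+[400,0])
th=np.linspace(0,6.28,5)
for a in th: q=proj(p,[597.5+34.5*np.cos(a),-121+34.5*np.sin(a),152]);print((q-[290,140])*4+[400,0])
img=cv2.resize(p["img"][150:220,335:395],None,fx=8,fy=8,interpolation=2)
dr=lambda X,c:cv2.circle(img,tuple(int(v) for v in (proj(p,X)-[335,150])*8),3,c,-1)
for y in(-23,23):
  for z in(2,16): dr(T(-58,y,z),(0,0,255))
for a in np.linspace(0,6.28,24): dr([597.5+34.5*np.cos(a),-121+34.5*np.sin(a),152],(0,200,0))
cv2.imwrite("pics/c5.png",img)
```

```text
-23 2 [371.75758083 194.12101964] [727.0303233  216.48407855]
-23 16 [372.49617302 193.34950667] [729.9846921  213.39802667]
23 2 [367.70368634 176.13777257] [710.81474537 144.55109028]
23 16 [368.38180121 175.11856491] [713.52720485 140.47425963]
[705.66361476 142.16678356]
[654.37781167 194.51870668]
[708.11153468 246.25856459]
[759.43690967 193.60415281]
[705.83032181 142.16539024]
```

View pics/c5.png

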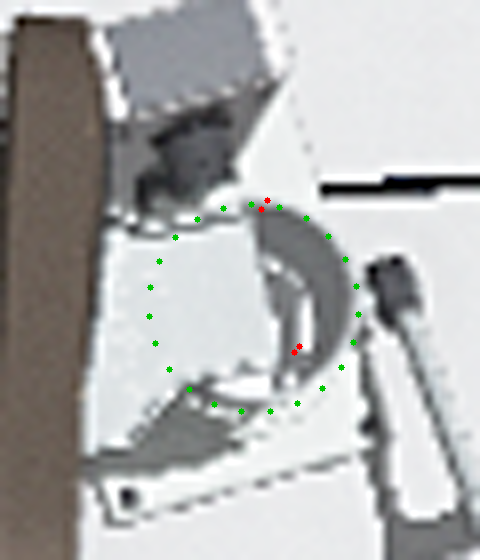

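{"fn": "jog_arm", "kwargs": {"motion": [[[0, 3, 0], 0], [[0, 5, 0], 0], [[0, 5, 0], 0]]}}

```text
t: 10.0
eef_pos: [573.9, 23.2, 250.7]
tcp_rot: [3.141, -0.0, 1.767]
ft_force: [-0.5, -0.0, -2.9]
opening: 0.121
grip_force: 30.0
```

```bash
cat > t.py <<'E'
from h import *
p=read_camera("top");st=state();e=st["eef_pos"]
tx=np.array([-.194,.981,0])
print(np.round(e,1),np.round(st["ft_force"],2),np.round(st["moment"],3),round(st["grip_force"],1),st["t"])
for d in cut_out("tray",p)[:2]: print(round(d["p"],2),np.round(d["box"],1),int(d["region"].sum()))
for th in range(0,76,15):
    c,s=np.cos(np.radians(th)),np.sin(np.radians(th))
    r=lambda X,Z:e+[0,0,-6]+tx*(X*c-Z*s)+np.array([0,0,X*s+Z*c])
    print(th,"lip px",np.round(proj(p,r(-146,-32)),1),np.round(proj(p,r(-146,-18)),1),"lip dist before axis",round(float((r(-146,-32)-[597.5,-121,0])@tx),1),"z",round(float(r(-146,-32)[2])))
cv2.imwrite("pics/t%d.png"%p["shot"],cv2.resize(p["img"][150:220,335:395],None,fx=8,fy=8,interpolation=2))
E
python3 t.py
```

```text
[573.7  23.1 250.6] [-0.27  0.11 -3.34] [0.091 0.016 0.013] 30.0 10.05
0.72 [344.3 177.3 369.9 203.7] 495
0 lip px [369.2 183.1] [369.9 182.1] lip dist before axis -0.0 z 213
15 lip px [362.4 186.4] [364.4 185.3] lip dist before axis 13.2 z 176
30 lip px [352.9 190. ] [355.9 188.8] lip dist before axis 35.5 z 144
45 lip px [341.3 193.5] [345.2 192.3] lip dist before axis 65.3 z 119
60 lip px [328.4 197. ] [332.8 195.7] lip dist before axis 100.7 z 102
75 lip px [314.7 200.1] [319.5 199. ] lip dist before axis 139.1 z 95
```

{"fn": "jog_arm", "kwargs": {"motion": [[[0, 0, 0], 0]], "grip": 0.8753}}

```text
t: 10.2
eef_pos: [573.7, 22.8, 250.6]
tcp_rot: [3.142, -0.0, 1.766]
ft_force: [0.5, 0.3, -3.4]
opening: 0.129
grip_force: 11.6
```

{"fn": "jog_arm", "kwargs": {"motion": [[[0, 0, 0], 0], [[0, 0, 0], 0]], "grip": 0.92}}

```text
t: 10.4
eef_pos: [573.7, 22.6, 250.6]
tcp_rot: [3.142, -0.0, 1.766]
ft_force: [0.2, -0.6, -2.8]
opening: 0.123
grip_force: 30.0
```

```bash
python3 t.py
```

```text
[573.7  22.6 250.7] [-0.    0.09 -3.73] [0.106 0.102 0.002] 30.0 10.45
0.66 [345.4 178.7 368.5 204.7] 483
0.37 [395.6 203.6 418.5 217.5] 123
0 lip px [369.4 183.1] [370.1 182.1] lip dist before axis -0.6 z 213
15 lip px [362.6 186.4] [364.6 185.3] lip dist before axis 12.7 z 176
30 lip px [353.1 190. ] [356.1 188.8] lip dist before axis 35.0 z 144
45 lip px [341.5 193.5] [345.3 192.3] lip dist before axis 64.8 z 119
60 lip px [328.6 197. ] [333.  195.7] lip dist before axis 100.2 z 102
75 lip px [314.9 200.1] [319.7 199. ] lip dist before axis 138.6 z 95
```

{"fn": "jog_arm", "kwargs": {"motion": [[[0, 0, 0], 0], [[0, 0, 0], 0]], "grip": 0.8753}}

```text
t: 10.7
eef_pos: [573.8, 22.5, 250.7]
tcp_rot: [3.141, 0.0, 1.766]
ft_force: [-0.0, -0.2, -3.0]
opening: 0.123
grip_force: 8.1
```

{"fn": "jog_arm", "kwargs": {"motion": [[[0, 0, 0], 0], [[0, 0, 0], 0]], "grip": 0.92}}

```text
t: 10.9
eef_pos: [573.8, 22.6, 250.6]
tcp_rot: [3.142, -0.0, 1.766]
ft_force: [0.4, -0.6, -2.6]
opening: 0.124
grip_force: 30.0
```

```bash
python3 t.py | head -4
```

```text
[573.8  22.6 250.6] [-0.03  0.16 -3.08] [0.086 0.009 0.04 ] 30.0 10.95
0.84 [345.6 178.2 366.4 202.4] 405
0 lip px [369.4 183.1] [370.1 182.1] lip dist before axis -0.6 z 213
15 lip px [362.6 186.4] [364.6 185.3] lip dist before axis 12.7 z 176
```

{"fn": "jog_arm", "kwargs": {"motion": [[[-2, 0, -2], 0], [[-4, 0, -4], 0], [[-6, 0, -6], 0]], "grip": 0.8753}}

```text
t: 11.3
eef_pos: [575.0, 16.4, 256.9]
tcp_rot: [3.141, 0.0, 1.766]
ft_force: [0.3, -0.6, -3.2]
opening: 0.127
grip_force: 8.2
```

{"fn": "jog_arm", "kwargs": {"motion": [[[0, 0, 0], 0], [[0, 0, 0], 0]], "grip": 0.92}}

```text
t: 11.5
eef_pos: [574.9, 16.6, 256.7]
tcp_rot: [3.141, -0.0, 1.766]
ft_force: [0.7, 0.0, -3.4]
opening: 0.12
grip_force: 30.0
```

```bash
python3 t.py | head -6
```

```text
[574.9  16.7 256.6] [-0.62 -0.48 -2.67] [-0.016  0.04  -0.045] 30.0 11.55
0 lip px [372.1 182.2] [372.8 181.2] lip dist before axis -6.6 z 219
15 lip px [365.2 185.6] [367.2 184.5] lip dist before axis 6.7 z 182
30 lip px [355.5 189.2] [358.6 188. ] lip dist before axis 29.0 z 150
45 lip px [343.8 192.8] [347.7 191.5] lip dist before axis 58.8 z 125
60 lip px [330.8 196.3] [335.3 195. ] lip dist before axis 94.1 z 108
```

```bash
f=$(ls -t pics/t*.png|head -1); cp $f pics/v7.png
python3 - <<'E'
from h import *
s=read_camera("side"); a=cv2.resize(s["img"][90:210,260:360],(480,576),interpolation=2)
b=cv2.imread("pics/v7.png")[:, :320]; b=np.vstack([b,np.zeros((16,320,3),np.uint8)])
cv2.imwrite("pics/v7.png",np.hstack([b[:576],a]))
E
```

```text
(no output)
```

View pics/v7.png

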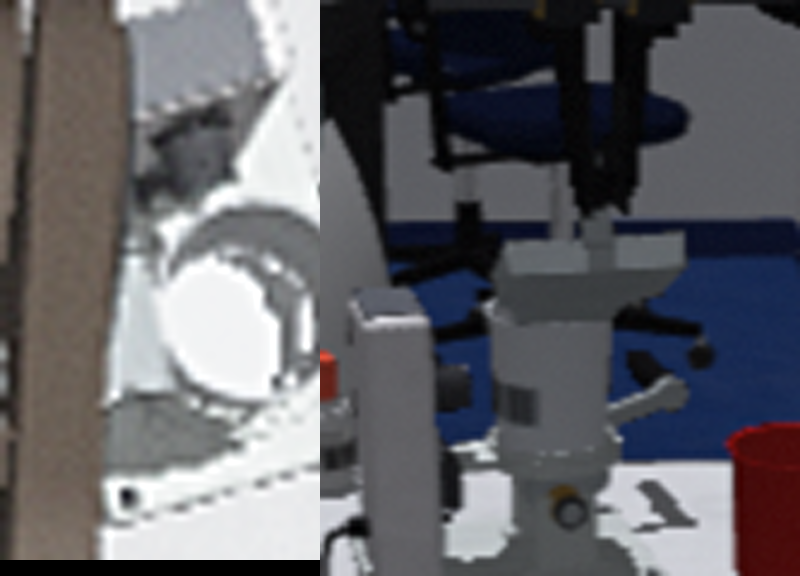

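{"fn": "jog_arm", "kwargs": {"motion": [[[0, 0, -10], 0], [[-3, 0, -20], 0], [[-10, 0, -26], 0], [[-17, 0, -28], 0], [[-20, 0, -28], 0]]}}

```text
t: 12.15
eef_pos: [579.0, -3.9, 285.1]
tcp_rot: [3.141, 0.0, 1.765]
ft_force: [0.4, -0.0, -2.3]
opening: 0.127
grip_force: 30.0
```

```bash
cat > n.py <<'E'
from h import *
p=read_camera("top");s=read_camera("side");print(state()["t"],state()["eef_pos"],state()["ft_force"])
for q,n in((p,"top"),(s,"side")):
    for k in("pellet_0","tray","beaker"):
        print(n,k,[(round(d["p"],2),np.round(d["box"]).tolist()) for d in cut_out(k,q)[:6]])
a=cv2.resize(p["img"][150:220,335:395],(480,560),interpolation=2)[:,:400]
b=cv2.resize(s["img"][90:230,260:360],(400,560),interpolation=2)
cv2.imwrite("pics/n.png",np.hstack([a,b]))
E
python3 n.py
```

```text
12.25 [578.7736198   -3.60581828 284.38055878] [ 1.06158224  0.03492958 -1.99474705]
top pellet_0 [(0.71, [222.0, 175.0, 246.0, 197.0])]
top tray [(0.39, [343.0, 190.0, 368.0, 202.0])]
top beaker [(0.71, [358.0, 226.0, 376.0, 250.0]), (0.67, [361.0, 177.0, 379.0, 205.0])]
side pellet_0 []
side tray [(0.73, [292.0, 102.0, 337.0, 142.0])]
side beaker [(0.97, [347.0, 175.0, 371.0, 214.0]), (0.74, [297.0, 150.0, 325.0, 185.0]), (0.72, [291.0, 101.0, 336.0, 144.0])]
```

View pics/n.png

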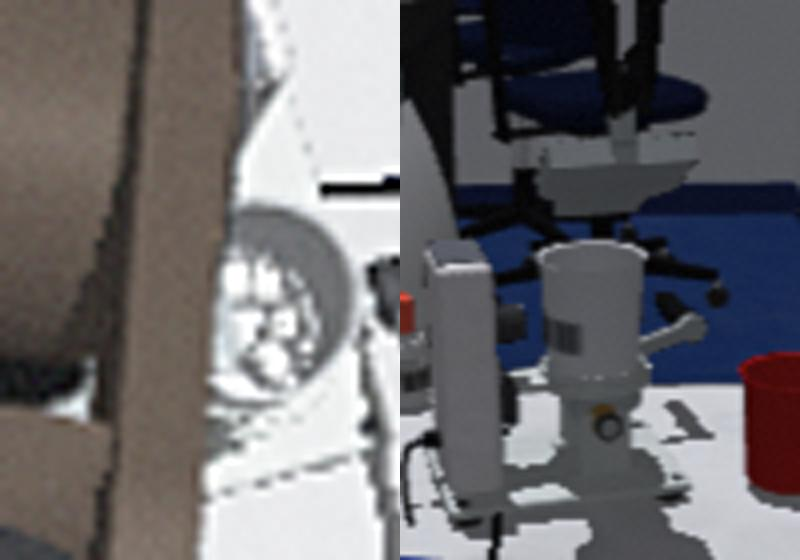

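{"fn": "jog_arm", "kwargs": {"motion": [[[-7, 0, -10], 0], [[-15, 0, -20], 0], [[-22, 0, -30], 0]], "grip": 0.8753}}

```text
t: 12.85
eef_pos: [583.4, -25.4, 316.0]
tcp_rot: [3.141, 0.0, 1.766]
ft_force: [-0.7, -0.2, -1.7]
opening: 0.128
grip_force: 8.1
```

{"fn": "jog_arm", "kwargs": {"motion": [[[0, 0, 0], 0], [[0, 0, 0], 0], [[0, 0, 0], 0]], "grip": 0.92}}

```text
t: 13.15
eef_pos: [582.8, -24.5, 314.3]
tcp_rot: [-3.141, -0.0, 1.766]
ft_force: [-0.4, 0.2, -2.4]
opening: 0.124
grip_force: 30.0
```

```bash
python3 n.py
```

```text
13.25 [582.89540412 -24.34476346 314.24130827] [-0.15871716  0.08367732 -2.56605815]
top pellet_0 [(0.53, [397.0, 203.0, 420.0, 216.0])]
top tray []
top beaker [(0.49, [366.0, 230.0, 377.0, 247.0])]
side pellet_0 [(0.62, [254.0, 164.0, 270.0, 194.0]), (0.42, [291.0, 87.0, 332.0, 134.0])]
side tray [(0.84, [291.0, 87.0, 334.0, 132.0])]
side beaker [(0.82, [347.0, 177.0, 372.0, 213.0]), (0.76, [295.0, 152.0, 323.0, 185.0]), (0.27, [305.0, 163.0, 336.0, 202.0])]
```

View pics/n.png

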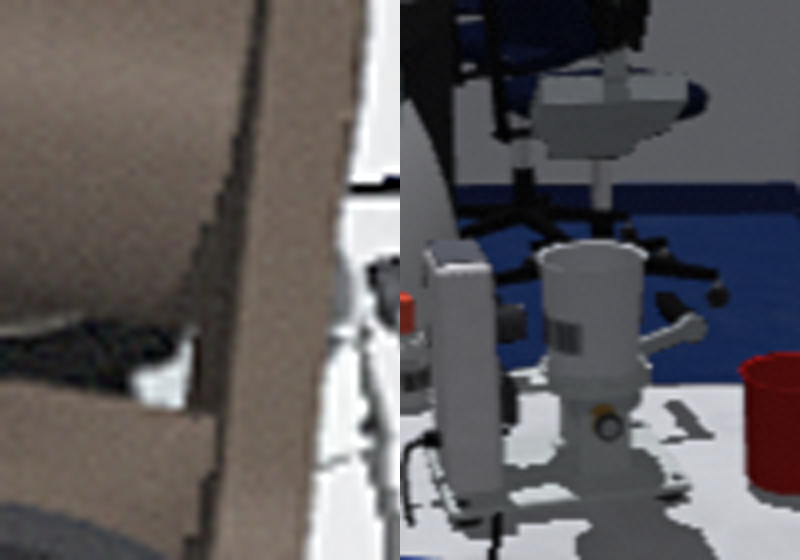

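Run:
```python
from h import *
s=read_camera("side");tx=np.array([-.194,.981,0])
for e in ([578.8,-3.6,284.4],[582.9,-24.3,314.2]):
  for th in range(15,61,5):
    c,q=np.cos(np.radians(th)),np.sin(np.radians(th))
    r=lambda X,Z:np.array(e)+[0,0,-6]+tx*(X*c-Z*q)+np.array([0,0,X*q+Z*c])
    print(th,[round(float(proj(s,r(X-88,Z-34))[1]),1) for X,Z in((51,16),(51,0),(-58,0))])
```

```text
15 [119.3, 126.8, 129.6]
20 [120.7, 128.2, 134.8]
25 [122.0, 129.4, 139.8]
30 [123.3, 130.5, 144.6]
35 [124.4, 131.4, 149.3]
40 [125.5, 132.2, 153.7]
45 [126.4, 132.8, 157.9]
50 [127.2, 133.3, 161.9]
55 [127.9, 133.5, 165.6]
60 [128.4, 133.6, 168.9]
15 [103.8, 111.3, 115.9]
20 [105.1, 112.6, 120.9]
25 [106.5, 113.7, 125.9]
30 [107.7, 114.7, 130.6]
35 [108.8, 115.6, 135.1]
40 [109.8, 116.3, 139.5]
45 [110.6, 116.9, 143.5]
50 [111.4, 117.2, 147.3]
55 [112.0, 117.4, 150.8]
60 [112.5, 117.4, 154.0]
```

{"fn": "jog_arm", "kwargs": {"motion": [[[0, 0, 0], 0], [[0, 0, 0], 0], [[0, 0, 0], 0]], "grip": 0.8748}}

```text
t: 13.9
eef_pos: [583.1, -24.5, 314.6]
tcp_rot: [3.141, -0.0, 1.766]
ft_force: [-0.6, 0.4, -2.0]
opening: 0.124
grip_force: 5.4
```

{"fn": "jog_arm", "kwargs": {"motion": [[[0, 0, 0], 0], [[0, 0, 0], 0]], "grip": 0.92}}

```text
t: 14.1
eef_pos: [583.0, -24.5, 314.6]
tcp_rot: [3.142, -0.0, 1.766]
ft_force: [0.8, 0.4, -2.6]
opening: 0.124
grip_force: 30.0
```

```bash
cat > a.py <<'E'
from h import *
from scipy.optimize import minimize_scalar
s=read_camera("side");e=state()["eef_pos"];tx=np.array([-.194,.981,0])
d=[x for x in cut_out("tray",s) if x["box"][1]<250]
for x in d[:2]:
    v,u=np.nonzero(x["region"]); b=x["box"]; m=(u>b[0]+8)&(u<b[2]-10); lo=np.median([v[(u==c)].max() for c in range(int(b[0])+12,int(b[2])-14)])
    def row(th,X,Z):
        c,q=np.cos(th),np.sin(th); return proj(s,e+[0,0,-6]+tx*((X-88)*c-(Z-34)*q)+np.array([0,0,(X-88)*q+(Z-34)*c]))[1]
    # lip row, with the side camera's bias of rows
    r=minimize_scalar(lambda t:(row(t,-58,0)-lo)**2,bounds=(0,1.3),method="bounded").x
    print(round(x["p"],2),np.round(b),"lip row",lo,"theta",round(np.degrees(r),1))
print(np.round(e,1),state()["t"],state()["ft_force"])
cv2.imwrite("pics/a.png",s["img"])
E
python3 a.py
```

```text
0.96 [290.  82. 333. 128.] lip row 129.0 theta 28.5
[583.1 -24.6 314.6] 14.2 [ 0.47894931  0.48767849 -2.39084846]
```

{"fn": "jog_arm", "kwargs": {"motion": [[[0, 0, 0], 0], [[0, 0, 0], 0], [[0, 0, 0], 0]], "grip": 0.8744}}

```text
t: 14.5
eef_pos: [583.1, -24.5, 314.6]
tcp_rot: [3.142, 0.0, 1.766]
ft_force: [-0.7, 0.1, -2.5]
opening: 0.125
grip_force: 3.3
```

{"fn": "jog_arm", "kwargs": {"motion": [[[0, 0, 0], 0], [[0, 0, 0], 0]], "grip": 0.92}}

```text
t: 14.7
eef_pos: [583.1, -24.5, 314.6]
tcp_rot: [3.142, -0.0, 1.766]
ft_force: [0.2, -0.5, -2.9]
opening: 0.123
grip_force: 30.0
```

```bash
python3 a.py
```

```text
0.72 [294.  83. 336. 146.] lip row 146.0 theta 48.5
0.29 [285. 178. 324. 197.] lip row 189.0 theta 74.5
[583.1 -24.5 314.6] 14.8 [-0.73559699 -0.21548162 -1.95520864]
```

{"fn": "jog_arm", "kwargs": {"motion": [[[-6, 0, -4], 0], [[-12, 0, -8], 0]], "grip": 0.8746}}

```text
t: 15.0
eef_pos: [585.5, -36.7, 323.0]
tcp_rot: [3.141, 0.0, 1.766]
ft_force: [-1.1, -0.8, -2.0]
opening: 0.129
grip_force: 4.5
```

{"fn": "jog_arm", "kwargs": {"motion": [[[0, 0, 0], 0], [[0, 0, 0], 0], [[0, 0, 0], 0], [[0, 0, 0], 0]], "grip": 0.92}}

```text
t: 15.4
eef_pos: [585.3, -36.2, 322.5]
tcp_rot: [-3.141, -0.0, 1.766]
ft_force: [-0.6, 0.5, -2.6]
opening: 0.125
grip_force: 30.0
```

```bash
python3 a.py
python3 - <<'E'
import cv2
cv2.imwrite("pics/v9.png",cv2.resize(cv2.imread("pics/a.png")[60:230,250:380],None,fx=3.5,fy=3.5,interpolation=2))
E
```

```text
0.92 [293.  74. 335. 142.] lip row 141.0 theta 47.7
[585.3 -36.2 322.5] 15.5 [ 0.13472069 -0.14080889 -1.86014664]
```

View pics/v9.png

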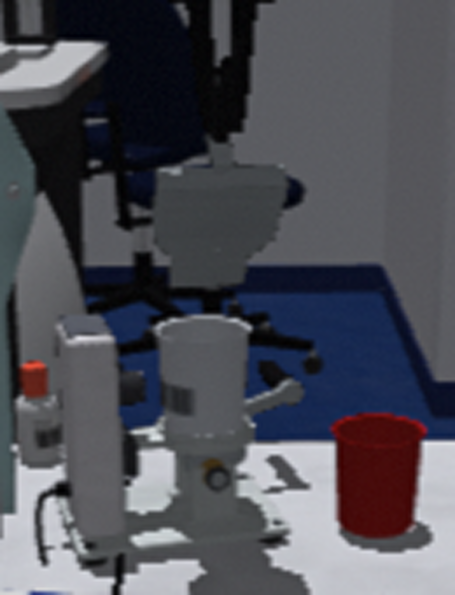

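{"fn": "jog_arm", "kwargs": {"motion": [[[20, -6, -5], 0], [[55, -17, -5], 0], [[95, -30, 0], 0], [[140, -44, 20], 0], [[185, -58, 60], 0]]}}

```text
t: 16.0
eef_pos: [496.2, 127.5, 272.2]
tcp_rot: [3.137, -0.0, 1.766]
ft_force: [1.1, 0.2, -3.2]
opening: 0.125
grip_force: 30.0
```

{"fn": "jog_arm", "kwargs": {"motion": [[[35, -11, 35], 0], [[52, -16, 70], 0], [[58, -18, 92], 0], [[58, -18, 92], 0], [[58, -18, 92], 0]]}}

```text
t: 16.5
eef_pos: [468.6, 179.0, 179.8]
tcp_rot: [3.141, -0.0, 1.766]
ft_force: [-0.1, -0.4, -2.4]
opening: 0.123
grip_force: 30.0
```

```bash
python3 a.py
python3 - <<'E'
from h import *
p=read_camera("top")
g=p["img"].min(2)[172:206,352:384]
for r in g[::1]: print("".join("%4d"%x for x in r))
E
```

```text
0.57 [351. 177. 402. 236.] lip row 235.0 theta 47.7
[469.1 178.7 180.2] 16.6 [-0.03269466  0.18814544 -1.4869166 ]
  48  40  40  43  43  57  72  82  93  79  88  96 138 229 242 239 237 235 236 235 238 239 226 231 237 234 242 239 238 239 210   0
  28  44  50  55  45  53  68  82 102 110 185 225 228 243 240 239 235 236 238 236 237 242 219   0   0   0   0   0   0   0   0   2
  29  55  85  95  75  63  85  94 134 233 253 253 246 222 220 225 226 232 234 239 237 245 235 101 128 128 122 129 127 127 131 133
  51  64 131 127 123 101 113 117 193 255 235 210 211 176 150 162 183 188 213 221 229 243 246 233 248 247 247 249 246 249 249 247
  83  74 114 107 128 178 172 160 198 216 149 119  91  97  99 104  95  93 104 140 182 210 228 228 235 230 231 230 229 231 232 232
 126 114 127 177 215 255 253 221 152 104 107 101 108 105 110 113 110 110 106 103 106 139 189 224 234 233 229 227 227 227 229 228
 122 114 167 255 255 246 210 158 103 113 108 111 107 111 114 108 114 112 109 101 107 100 108 166 223 233 231 229 229 231 228 229
 124 119 118 197 251 216 160 117 122 117 105 106 107 109 114 112 108 109 110 109 1
[... 2700 characters left out ...]
188 238 245 236 220 239 239 236 239 249 247  96 135 224
 121 108  97 108 118 117 116 110 161 255 218 195 196 173 170 177 220 240 243 231 234 233 238 237 239 235 241 248 235  94 126 200
 117 109 120 114 107 111 124 112 111 103 116 159 183 116 189 252 214 209 238 214 207 239 237 234 237 238 240 235 133  44  95 179
 119 109 120 125 117 112 111 115 119 109 108 114 160 203 224 242 241 234 232 240 238 237 236 236 238 239 237 201  59  50  77 156
 125 122 112 112 121 123 127 117 115 107 113 150 207 207 209 187 214 241 238 237 237 237 237 235 237 240 243 243 158 113  79 131
 120 125 123 121 119 121 118 121 127 115 111 104  93 167 252 246 244 240 236 237 235 237 238 238 239 241 240 248 251 169  93 144
```

{"fn": "jog_arm", "kwargs": {"motion": [[[5, -2, 10], 0], [[9.6, -3.6, 25], 0], [[9.6, -3.6, 30], 0], [[9.6, -3.6, 30], 0]]}}

```text
t: 17.05
eef_pos: [462.8, 187.3, 148.4]
tcp_rot: [-3.14, 0.0, 1.766]
ft_force: [-0.2, -0.1, -1.8]
opening: 0.122
grip_force: 30.0
```

{"fn": "jog_arm", "kwargs": {"motion": [[[0, 0, 4], 0], [[0, 0, 8], 0], [[0, 0, 13], 0], [[8, 0, 18], 0], [[16, 0, 23], 0]], "grip": 0.875}}

```text
t: 17.55
eef_pos: [460.0, 203.5, 125.6]
tcp_rot: [3.141, -0.0, 1.765]
ft_force: [-0.5, -0.0, -1.3]
opening: 0.128
grip_force: 6.5
```

{"fn": "jog_arm", "kwargs": {"motion": [[[7, 0, 6], 0], [[13, 0, 11], 0], [[19, 0, 17], 0], [[28, 0, 27], 0], [[36, 0, 37], 0]]}}

```text
t: 18.05
eef_pos: [452.8, 239.1, 88.1]
tcp_rot: [3.141, -0.0, 1.766]
ft_force: [0.1, -0.1, -0.4]
opening: 0.128
grip_force: 6.4
```

```bash
python3 a.py
```

```text
[452.2 239.7  86.8] 18.15 [-0.05004622 -0.77228547 -1.01550169]
```

{"fn": "jog_arm", "kwargs": {"motion": [[[6, 0, 11], 0], [[12, 0, 22], 0], [[17, 0, 34], 0], [[20, 0, 45], 0], [[20, 0, 46], 0]]}}

```text
t: 18.65
eef_pos: [448.8, 258.4, 41.6]
tcp_rot: [-3.14, 0.0, 1.766]
ft_force: [-0.0, 0.5, -0.1]
opening: 0.128
grip_force: 6.3
```

```bash
python3 m.py
```

```text
[448.8 258.1  42. ] [-0.44 -0.92 -1.12] [-0.128  0.039  0.011] 6.320893317461014 0.1272
0.98 [355.4 251.6 409.3 302.2] 1040 left part rows 251 290
```

{"fn": "jog_arm", "kwargs": {"motion": [[[0, 0, 3], 0], [[0, 0, 6], 0], [[0, 0, 6], 0]]}}

```text
t: 19.05
eef_pos: [449.5, 258.0, 37.1]
tcp_rot: [3.141, -0.0, 1.766]
ft_force: [0.5, 1.4, 1.2]
opening: 0.126
grip_force: 6.4
```

{"fn": "jog_arm", "kwargs": {"motion": [[[0, 0, 0], 0], [[0, 0, 0], 0], [[0, 0, 0], 0], [[0, 0, 0], 0], [[0, 0, 0], 0]], "grip": 0.4}}

```text
t: 19.55
eef_pos: [449.1, 258.0, 36.9]
tcp_rot: [-3.142, -0.0, 1.766]
ft_force: [-0.4, 0.3, -1.1]
opening: 0.487
grip_force: 0.0
```

{"fn": "jog_arm", "kwargs": {"motion": [[[0, 0, 0], 0], [[0, 0, -30], 0], [[0, 0, -70], 0], [[0, 0, -115], 0], [[0, 0, -160], 0]]}}

```text
t: 20.05
eef_pos: [448.7, 257.8, 198.6]
tcp_rot: [-3.141, 0.0, 1.766]
ft_force: [0.6, 0.2, -0.4]
opening: 0.599
grip_force: 0.0
```

Run:
```python
from h import *
p=read_camera("top");s=read_camera("side");st=state();print(st["t"],st["eef_pos"],st["joints"],st["opening"])
for q,n in((p,"top"),(s,"side")):
    for k in("tray","pellet_0","beaker","lever_grip"):
        print(n,k,[(round(d["p"],2),np.round(d["box"],1).tolist()) for d in cut_out(k,q)[:4]])
g=p["img"].min(2)[200:222,388:424]
for r in g: print("".join("%4d"%x for x in r))
```

```text
20.15 [450.79631222 258.81885303 202.17827585] [3.94010031e-01 3.85109139e-01 1.86411501e+00 1.53437406e-04
 8.83308612e-01 1.98730261e-01] 0.5985299222122954
top tray [(0.74, [225.7, 230.9, 283.9, 257.5]), (0.36, [351.3, 171.4, 374.2, 205.6])]
top pellet_0 []
top beaker [(0.78, [355.3, 174.6, 379.7, 202.6]), (0.67, [353.9, 225.6, 377.1, 250.3])]
top lever_grip [(0.57, [396.3, 204.9, 417.9, 217.0])]
side tray [(0.81, [356.7, 250.3, 408.5, 296.7])]
side pellet_0 []
side beaker [(0.79, [348.4, 177.2, 371.8, 213.7]), (0.61, [295.4, 151.7, 322.1, 186.7]), (0.55, [260.4, 146.9, 338.2, 226.1])]
side lever_grip [(0.59, [305.6, 164.3, 338.4, 200.8])]
 105 166 203 220 237 233 233 230 231 232 234 233 234 233 233 232 233 234 231 234 233 233 232 232 233 234 234 232 235 243 242  29  61  59  56  46
 174 128 191 216 235 233 233 234 231 232 231 232 232 232 234 234 233 232 232 234 233 232 232 234 233 234 233 235 234 243 244  24  53  56  52  47
 230 109 180 208 227 236 232 233 232 232 234 232 231 232 233 233 233 234 234 233 234 233 233 231 234 233 235 234 237 244 245  48  42  47  50  59
 229 155 154 2
[... 2040 characters left out ...]
 102 125 153 168 166 164 199 253 245 244 237 237 235 232 233 233 234 234 231 233 232 233 234 234 244 251  11  41  49  54
 116 117 115 108 105 121 160 153 188 249 249 246 243 238 236 234 234 234 232 233 233 233 234 234 234 234 233 233 234 232 244 251  19  35  53  46
 109 104 119 163 156 194 249 244 240 235 234 232 234 234 232 234 233 232 232 232 231 233 230 232 233 234 233 232 233 235 244 245  22  32  45  50
 155 155 190 249 244 238 235 234 234 233 232 233 232 233 232 232 233 233 233 233 232 233 232 232 234 232 233 233 233 234 245 247  16  43  44  47
 246 242 240 232 231 230 230 230 231 231 232 232 232 232 232 233 233 233 232 232 235 234 234 234 234 233 233 232 235 234 244 244  21  42  49  49
```

Run:
```python
from h import *
p=read_camera("top")
m=np.zeros((400,640),bool); m[200:222,396:419]=p["img"].max(2)[200:222,396:419]<75
v,u=np.nonzero(m); (c,sz,an)=cv2.minAreaRect(np.c_[u,v].astype(np.float32)); print(len(u),u.mean(),v.mean(),c,sz,an)
for z in(60,70,80): print(z,onz(p,u.mean(),v.mean(),z), onz(p,*c,z))
vx,vy,_,_=cv2.fitLine(np.c_[u,v].astype(np.float32),2,0,.01,.01).ravel()
d=onz(p,u.mean()+10*vx,v.mean()+10*vy,65)-onz(p,u.mean()-10*vx,v.mean()-10*vy,65);print("dir",d/np.linalg.norm(d))
g=p["img"].min(2)[228:262,222:288:1]
print("tray white px",int((g>235).sum()));
for r in g[4:30:2]: print("".join("%4d"%x for x in r[20:64:2]))
s=read_camera("side")
gs=s["img"].max(2)
```

```text
120 407.14166666666665 210.325 (407.5500183105469, 210.15000915527344) (5.692099571228027, 21.81971549987793) 71.56504821777344
60 [ 547.38014372 -245.33278623   60.        ] [ 547.8661191  -246.51185014   60.        ]
70 [ 546.45431014 -243.1444861    70.        ] [ 546.93604216 -244.31325485   70.        ]
80 [ 545.52847656 -240.95618597   80.        ] [ 546.00596522 -242.11465956   80.        ]
dir [ 0.28950698 -0.9571759   0.        ]
tray white px 97
 233 128 160 232 223 224 218 219 220 214 221 225 226 123 160 226 230 222 222 223 228 227
  84 197 219 221 218 219 216 220 217 217 220 219 222 221 221 218 221 218 218 211 231 230
 238 172 217 219 218 217 218 216 217 216 219 218 219 229 219 219 217 220 219 202 233 230
 227 136 221 217 218 218 216 216 214 216 215 219 216 243 219 219 217 217 219 216 233 228
 231 178 224 215 217 217 219 217 214 215 216 218 220 218 218 220 219 221 216 216 226 230
 235 205 226 216 218 216 217 215 215 215 215 217 218 217 218 220 219 217 217 217 206 231
 231 111 227 216 218 216 215 216 215 215 215 220 219 218 216 231 218 219 220 217 215 232
 242 129 172 217 216 219 215 216 214 214 216 216 218 218 225 212 228 190 189 209 199 232
 145 190 151 220 219 219 216 215 216 213 216 215 224 218 217 157 235 238 240 232 231 230
 235 228 126 220 214 220 213 217 217 213 217 217 222 204 185 235 230 231 231 229 231 229
 227 232 224 223 216 219 215 218 217 215 218 217 212 185 236 232 230 229 230 230 229 228
 230 231 129 228 220 220 219 220 218 217 215 158 235 236 230 232 230 232 230 231 232 228
 228 232 155 170 219 220 175 216 169 199 233 227 233 230 229 231 231 229 230 231 230 231
```

Run:
```python
from h import *
p=read_camera("top");s=read_camera("side")
d=np.array([.28,-.96,0])
for z in(54,60,66,72,78):
    c=onz(p,407.3,210.2,z+4); c[2]=z
    print(z,np.round(c,1),np.round(proj(s,c-30*d),1),np.round(proj(s,c+30*d),1))
g=s["img"].max(2)[155:176,316:338]
for r in g: print("".join("%4d"%x for x in r))
```

```text
54 [ 547.9 -246.2   54. ] [330.7 177.4] [324.4 171. ]
60 [ 547.4 -244.9   60. ] [330.9 175.5] [324.6 169.2]
66 [ 546.8 -243.6   66. ] [331.1 173.7] [324.8 167.4]
72 [ 546.2 -242.3   72. ] [331.4 171.8] [325.  165.6]
78 [ 545.7 -241.    78. ] [331.6 169.9] [325.2 163.8]
 105 104 106 120 110  40   9  10  10  14  16  14  23  42  59  76  89  89  89  90  91  90
 119 119 111 100  76  17   5   7   8   7   7   9   9  13  18  22  30  37  43  59  76  88
 108 101  98  94  75  17   7   6   5   5   7   9   6   7  10   8   6  11  13  16  21  29
 101  98  96  95  78  37  34  31  25  21  19  17  15  11   8   8   6   6   5   7   5   7
 100  99  97  96  92  88  86  88  88  81  69  69  62  45  34  32  31  23  22  18  17  14
 100  99  97  94  92  90  91  92  91  91  91  89  89  89  90  88  90  89  81  69  67  60
  99  98  98  96  92  88  87  88  89  90  91  91  91  91  92  92  91  91  90  90  89  83
  99  98  97  95  90  88  88  87  85  85  87  86  89  91  91  91  90  89  89  90  82  59
 100  98  97  88  78  88  88  72  31  28  28  30  53  85  90  90  89  91  91  84  58  24
 100  98  97  87  74  87  87 
[... 338 characters left out ...]
8  86  75  89  90  87  71  24   8  13  17  19  37  76 101  97  90  91  91  92
 100  99  96  81  63  85  88  87  88  68  25   9  12  45 114 157 129 106  97  91  87  90
 101  99  98  82  66  88  88  89  90  89  71  28  41  99 143 118  89  82  81  70  64  86
  99  99  98  93  87  90  90  88  87  93 101  97 125 149 116  86  80  81  81  81  84  89
 103  99  97  92  87  87  91  97 102 132 165 140 115  95  83  81  83  82  82  82  84  89
 101  99  97  95  96 100 113 141 146 126 106  88  82  80  81  82  83  82  81  76  74  86
 102  99  99 107 139 160 134 112  92  85  82  79  81  80  80  80  81  81  79  83  87  89
 101  99  98 105 111 101  87  82  80  82  82  79  77  76  73  79  64  58  64  86  88  88
```

{"fn": "jog_arm", "kwargs": {"motion": [[[-30, 0, 0], 0], [[-75, 0, 0], -0.02], [[-120, -1, 0], -0.04], [[-165, -1, 0], -0.06], [[-210, -1, 0], -0.09]], "grip": 0}}

```text
t: 21.25
eef_pos: [488.9, 50.1, 197.0]
tcp_rot: [3.141, -0.0, 1.857]
ft_force: [0.4, -0.5, -0.6]
opening: 0.964
grip_force: 0.0
```

{"fn": "jog_arm", "kwargs": {"motion": [[[-45, 0, 0], 0], [[-90, 0, 0], 0], [[-135, 0, 0], 0], [[-180, 0, 0], 0], [[-220, 0, 0], 0]]}}

```text
t: 21.75
eef_pos: [551.0, -161.6, 196.8]
tcp_rot: [3.141, 0.0, 1.855]
ft_force: [0.3, 0.3, 0.4]
opening: 0.999
grip_force: 0.0
```

Run:
```python
from h import *
st=state();e=st["eef_pos"];y=st["tcp_rot"][2];D=np.array([546.5,-243])-e[:2]
print(st["t"],e,y,"dx",D@[np.cos(y),np.sin(y)],"dy",D@[np.sin(y),-np.cos(y)],st["opening"])
```

```text
21.75 [ 551.01266927 -161.61665862  196.83048192] 1.8551463735872786 dx -76.84937170191098 dy -27.162225736043464 0.9985799096764346
```

{"fn": "jog_arm", "kwargs": {"motion": [[[-35, -13, 0], 0], [[-65, -24, 10], 0], [[-76, -27, 30], 0], [[-76, -27, 50], 0], [[-76, -27, 57], 0]]}}

```text
t: 22.25
eef_pos: [545.3, -240.0, 138.0]
tcp_rot: [-3.14, -0.002, 1.855]
ft_force: [-0.8, 0.7, -0.3]
opening: 1.0
grip_force: 0.0
```

{"fn": "jog_arm", "kwargs": {"motion": [[[0, 0, 0], 0], [[0, 0, 0], 0]]}}

```text
t: 22.45
eef_pos: [546.5, -239.6, 140.6]
tcp_rot: [3.141, 0.0, 1.856]
ft_force: [-0.1, 0.2, 1.2]
opening: 0.999
grip_force: 0.0
```

Run:
```python
from h import *
st=state();e=st["eef_pos"];y=st["tcp_rot"][2];D=np.array([546.5,-243])-e[:2]
print(st["t"],e,y,"dx",D@[np.cos(y),np.sin(y)],"dy",D@[np.sin(y),-np.cos(y)],st["opening"])
```

```text
22.45 [ 546.5005006  -239.64401128  140.59950978] 1.856372222793448 dx -3.2199287292714422 dy -0.9458961398551742 0.9991805777699488
```

{"fn": "jog_arm", "kwargs": {"motion": [[[-3, -1, 20], 0], [[-3, -1, 40], 0], [[-3, -1, 55], 0], [[-3, -1, 63], 0], [[-3, -1, 63], 0]]}}

```text
t: 22.95
eef_pos: [546.1, -242.8, 76.9]
tcp_rot: [-3.141, -0.0, 1.856]
ft_force: [0.7, 0.0, -0.4]
opening: 1.002
grip_force: 0.0
```

{"fn": "jog_arm", "kwargs": {"motion": [[[0, 0, 0], 0], [[0, 0, 0], 0], [[0, 0, 0], 0], [[0, 0, 0], 0], [[0, 0, 0], 0]], "grip": 1}}

```text
t: 23.45
eef_pos: [546.1, -243.1, 77.2]
tcp_rot: [3.141, 0.0, 1.856]
ft_force: [-0.3, 0.1, -0.0]
opening: 0.637
grip_force: 0.0
```

{"fn": "jog_arm", "kwargs": {"motion": [[[0, 0, 0], 0], [[0, 0, 0], 0], [[0, 0, 0], 0], [[0, 0, 0], 0], [[0, 0, 0], 0]]}}

```text
t: 23.95
eef_pos: [546.0, -243.0, 76.9]
tcp_rot: [3.142, -0.0, 1.856]
ft_force: [-0.1, -0.0, 0.2]
opening: 0.214
grip_force: 0.0
```

Run:
```python
from h import *
st=state()
for k in("t","eef_pos","tcp_rot","ft_force","moment","grip_force","opening"):print(k,st[k])
```

```text
t 23.95
eef_pos [ 546.04676788 -242.99740571   76.88982065]
tcp_rot [ 3.14158610e+00 -1.31178851e-04  1.85580669e+00]
ft_force [-0.13711132 -0.03339283  0.1515561 ]
moment [-0.09568326  0.02572047  0.04093797]
grip_force 0.0
opening 0.2136295925925039
```

{"fn": "jog_arm", "kwargs": {"motion": [[[0, 0, 0], 0], [[0, 0, 0], 0], [[0, 0, 0], 0]]}}

```text
t: 24.25
eef_pos: [546.2, -243.0, 76.9]
tcp_rot: [3.141, -0.0, 1.856]
ft_force: [3.2, 0.6, -1.7]
opening: 0.195
grip_force: 30.0
```

{"fn": "jog_arm", "kwargs": {"motion": [[[0, 2, -7], 0], [[0, 6, -16], 0], [[0, 10, -24], 0], [[0, 15, -31], 0], [[0, 15, -31], 0]]}}

```text
t: 24.75
eef_pos: [561.6, -238.5, 109.1]
tcp_rot: [3.14, 0.001, 1.856]
ft_force: [4.2, 0.2, -7.2]
opening: 0.192
grip_force: 30.0
```

```bash
cat > f.py <<'E'
from h import *
st=state();y=st["tcp_rot"][2];f=st["ft_force"]
print(st["t"],np.round(st["eef_pos"],1),y,"f along station x",round(f[:2]@[np.sin(y),-np.cos(y)],1),"toolx",round(f[:2]@[np.cos(y),np.sin(y)],1),"z",round(f[2],1),st["moment"],st["grip_force"],st["opening"])
E
python3 f.py
```

```text
24.75 [ 561.6 -238.5  109.1] 1.8561723312007152 f along station x 4.1 toolx -1.0 z -7.2 [ 0.01099377 -0.75835347 -0.11711685] 29.966465290635824 0.19152208421313413
```

{"fn": "jog_arm", "kwargs": {"motion": [[[0, 5, -4], 0], [[0, 11.6, -10], 0], [[0, 18.6, -15.6], 0], [[0, 26, -20.5], 0], [[0, 26, -20.5], 0]]}}

```text
t: 25.25
eef_pos: [585.8, -232.0, 130.1]
tcp_rot: [3.141, 0.002, 1.856]
ft_force: [-3.6, -5.9, 6.1]
opening: 0.191
grip_force: 30.0
```

```bash
python3 f.py
```

```text
25.25 [ 585.8 -232.   130.1] 1.8563413396817365 f along station x -5.2 toolx -4.6 z 6.1 [-1.00833411  0.84363687 -0.01600658] 29.955676440149546 0.19093148997221351
```

{"fn": "jog_arm", "kwargs": {"motion": [[[-1, 8.7, -5.8], 0], [[-2, 17, -9], 0], [[-2.5, 25.8, -11.4], 0], [[-3, 34.6, -13], 0], [[-3, 34.6, -13], 0]]}}

```text
t: 25.75
eef_pos: [619.7, -223.1, 141.9]
tcp_rot: [-3.141, -0.002, 1.857]
ft_force: [-4.4, 7.3, 5.3]
opening: 0.191
grip_force: 30.0
```

```bash
python3 f.py
```

```text
25.75 [ 619.7 -223.1  141.9] 1.8565013764833749 f along station x -2.2 toolx 8.3 z 5.3 [ 1.07588295  0.79216739 -0.04657854] 29.958302825689316 0.19091673213323848
```

{"fn": "jog_arm", "kwargs": {"motion": [[[1, 4, -1], 0], [[2, 7, -1.5], 0], [[2, 7, -1.5], 0]]}}

```text
t: 26.05
eef_pos: [625.9, -220.7, 143.0]
tcp_rot: [3.141, 0.0, 1.856]
ft_force: [-1.6, -0.3, -0.8]
opening: 0.191
grip_force: 30.0
```

```bash
python3 f.py
cat > fit.py <<'E'
from h import *
from scipy.optimize import least_squares
st=state();x=np.array([.9596,.2814]);P=[(546.2,-243,76.9,3.2,-1.7),(561.6,-238.5,109.1,4.1,-7.2),(585.8,-232,130.1,-5.2,6.1),(619.7,-223.1,141.9,-2.2,5.3)]
P.append((*st["eef_pos"],st["ft_force"][:2]@x,st["ft_force"][2]))
P=np.array(P); s=P[:,:2]@x; s0=s[0]; s=s-s0
def res(q):
    d=np.c_[s-q[0],P[:,2]-q[1]]; n=np.linalg.norm(d,axis=1); fr=(d*P[:,3:]).sum(1)/n
    return n-90+q[2]*fr
r=least_squares(res,[87,52,.2]); print(r.x,r.fun)
print("angles",[round(float(np.arctan2(z-r.x[1],-(a-r.x[0]))),3) for a,z in zip(s,P[:,2])],"to go",r.x[0]-s[-1])
print("camera axis to go",(np.array([597.5,-121])-st["eef_pos"][:2])@x)
p=read_camera("side")
print([(round(d["p"],2),np.round(d["box"],1).tolist()) for d in cut_out("beaker",p)[:4]])
E
python3 fit.py
```

```text
26.05 [ 625.9 -220.7  143. ] 1.8560832575984807 f along station x -1.7 toolx 0.2 z -0.8 [-0.19468635  0.20095623 -0.08757792] 29.957438316196203 0.19119398540343122
[8.68954002e+01 5.29681617e+01 4.96395505e-02] [-0.04484935  0.01036989  0.09692053 -0.14469217  0.06586525]
angles [0.269, 0.67, 1.035, 1.45, 1.525] to go 4.115073654078643
camera axis to go 0.7779534273238935
[(0.8, [293.7, 142.2, 323.8, 182.3]), (0.58, [346.2, 178.4, 371.5, 214.7])]
```

{"fn": "jog_arm", "kwargs": {"motion": [[[0, 2, 0], 0], [[0, 4, 0], 0], [[0, 4, 0], 0], [[0, 4, 0], 0]]}}

```text
t: 26.55
eef_pos: [629.7, -219.7, 143.0]
tcp_rot: [3.141, 0.0, 1.856]
ft_force: [-1.5, -1.6, 0.6]
opening: 0.19
grip_force: 30.0
```

```bash
python3 f.py; python3 fit.py
python3 - <<'E'
from h import *
p=read_camera("top")
for k in("tray","timer","label_roll","petri_0","stain_bottle","beaker"): print(k,[(round(d["p"],2),np.round(d["box"],1).tolist()) for d in cut_out(k,p)[:3]])
E
```

```text
26.55 [ 629.7 -219.7  143. ] 1.8557316570997253 f along station x -1.9 toolx -1.1 z 0.6 [-0.35111823  0.19306078 -0.09844141] 29.95649579912424 0.19004716145805436
[8.69147533e+01 5.29899987e+01 5.05056108e-02] [-0.03503664  0.00537857  0.0948925  -0.15923771  0.0824695 ]
angles [0.268, 0.67, 1.035, 1.45, 1.568] to go 0.27552619332820427
camera axis to go -3.0809471130210073
[(0.83, [347.1, 176.0, 371.1, 215.1]), (0.74, [293.9, 145.6, 319.9, 180.4])]
tray [(0.59, [224.5, 231.3, 274.1, 258.5])]
timer []
label_roll [(0.61, [221.1, 180.9, 246.3, 196.0])]
petri_0 [(0.72, [270.4, 177.5, 289.8, 199.6])]
stain_bottle []
beaker [(0.63, [354.2, 176.2, 383.8, 205.0]), (0.62, [353.2, 226.7, 368.8, 246.8])]
```

Lever angle fits to 1.568 rad, the grip is held, and the beaker stands raised in its ring.

```bash
python3 -c "
from cell import job_done
print(job_done())"
```

```text
the job is handed in; nothing more can be done
None
```

The job is handed in: about five pellets counted in the beaker from a low-resolution top picture, the empty tray back on the bench, and the lever held at about 1.57 rad with the platform raised; the timer and small bottle were not detected in my last check.

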